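# Lock back the sprung tension wheel with its pin

### The job

Take the locking pin out of its wooden rest, put it in the eye of the sprung tension wheel, and with the pin wind the wheel counter-clockwise (seen from above) against its spring, pressing the pin down lightly, until it finds the hidden lock hole underneath and drops in; seat it fully home and let go, so that the pin holds the wheel wound. Feel for the hole gently: do not force the pin, and leave the things around alone.

Things in the scene. Friction and masses are not known exactly. Their poses are not given: they have to be found in the camera images.
- tensioner: belt tensioner fixed to the table: dark steel foot plate 150 x 130 x 10 mm, on it a grey spring barrel 124 mm across with a flat top at 44 mm, and above that the tension wheel (124 mm across, underside 47 mm, top face 57 mm, hub nut and spring up to 64 mm). Origin under the centre of the foot plate, on the wheel's axis; z up
- wheel_axis (a point): point on the wheel's vertical axis at the height of its top face (57 mm above the table). The hidden lock hole is in the barrel's flat top under the wheel: 14 mm wide, 24 mm deep, 45 mm from this axis. The eye comes over it at some wheel angle between 0.55 and 1.05 rad, which differs from case to case, is not measured and must be felt for
- wheel_eye (a point): centre of the mouth of the wheel's one eye: through hole 12.5 mm wide with a 1.5 mm chamfer in a bright steel boss 32 x 31 mm, 10 mm thick, 45 mm from the axis. Mouth 57 mm above the table, barrel top 13 mm below the mouth. Moves with the wheel
- wheel (a joint): turn of the tension wheel, rad: 0 released (at its stop), grows counter-clockwise seen from above, at most 1.4. A spring turns it back: 2 N at the eye at 0, about 6 N at 1 rad
- pin_grip (a point): centre of the steel locking pin's grip, a square bar 14 x 14 x 32 mm tall, sides along this point's x and y, z up the pin; 56 to 91 g. Below it a 10 mm neck, a collar 18 mm across (underside 32 mm below this point) and the shank, 10 mm across, 31 mm long. With the foot on the barrel's top this point is 107 mm above the table; fully home the collar lies on the boss and it is 89 mm above the table
- pin_foot (a point): foot end of the locking pin on its centre line, 63 mm below the grip's centre; z runs up the pin. The last 4 mm of the shank taper to 6 mm. The spring's side load makes the shank drag in the eye, so a downward press of about 6 N is needed for it to drop; when over the lock hole the support under the foot vanishes, and past it the foot catches on the hole's far wall
- rest_hole (a point): centre of the mouth of the hole in the wooden pin rest (block 56 x 56 x 40 mm, fixed), hole 11.5 mm wide, 35 mm deep; the pin stands in it, collar on the block
- wax_block: bystander: yellow wax block 36 x 55 x 23 mm, origin under its centre
- round_tin: bystander: round tin 65 mm across, 31 mm high, origin under its centre
- spool_1: bystander: spool of white thread 60 mm high, origin under its centre
Not all that is in view belongs to the job. Of the things that look like the part that bears pin_grip, the smallest one is meant.

How it is judged (in metres and radians):
On the way, in this order (a step that is already met when the one before it is completed fails the run):
1. the pin's shank is in the wheel's eye (horizontal distance between pin_foot and wheel_eye below 0.005 m and z of pin_foot in the frame of wheel_eye below -0.004 m), for 0.1 s.
2. the wheel is wound more than 0.35 rad with the pin in its eye (value of joint wheel above 0.35 rad and horizontal distance between pin_foot and wheel_eye below 0.007 m and z of pin_foot in the frame of wheel_eye below -0.004 m), for 0.1 s.
At the end, for the whole second after the job is handed in: The pin stands through the wheel's eye in the lock hole, upright within 0.15 rad, its foot at least 14 mm deep in the lock hole (under 30 mm above the table; home is 26 mm) and within 5 mm of the eye's centre line; the wheel stays wound (over 0.42 rad) and at rest, held by the pin alone (value of joint wheel above 0.42 rad and horizontal distance between pin_foot and wheel_eye below 0.005 m and z of pin_foot in the frame of tensioner below 0.03 m and angle between pin_foot's own z axis and vertical below 0.15 rad and velocity of joint wheel between -0.05 and 0.05 rad/s); the robot touches nothing.
It fails at once if the pin is forced: more than 45 N between the pin and the tensioner (contact force between pin and tensioner above 45 N).
It fails at once if the wax block is disturbed by more than 20 mm (distance of wax_block from where it was at the start of the episode above 0.02 m).
It fails at once if the round tin is disturbed by more than 20 mm (distance of round_tin from where it was at the start of the episode above 0.02 m).
It fails at once if the spool is disturbed by more than 20 mm (distance of spool_1 from where it was at the start of the episode above 0.02 m).
It also fails if it takes over 67 s, if anything falls off the work surface, if the arm or the gripper's body presses on something with over 40 N, if the wrist force passes 120 N, or if a joint passes its speed limit or range.

### The arm

A 6-joint arm with a two-finger parallel gripper is mounted at the origin on a cart in front of the work surface, level with it; the furniture and walls round the work are solid. World frame = base frame: x ahead of the robot, y to its left, z up, the work surface at z = 0. Lengths are in m, angles in degrees, forces in N, time in s.
With the tool pointing down it reaches from about 0.3 to 0.75 m from the base axis. Payload 8.5 kg.
Tool frame: the origin (TCP) lies on the centre line of the jaws, within the pads' length; the fingertips stand 11 mm ahead of it and the grasp point (between the pads) lies 8 mm behind it; x points along the fingers, y is the direction in which the jaws open and shut, and the axes are right-handed (so a half turn about x gives the same grasp; the last joint's range is limited). The gripper opens to 85 mm and grips with 20 to 120 N. Pads are 22 mm wide; open, the fingers measure 114 mm over their backs; the gripper's body (76 mm by 85 mm) begins 54 mm behind the grasp point. The pads swing forward as they close: fully open they stand 13 mm farther back than shut.
Start: joints at [53.612, 21.807, 74.336, -0, 83.858, -12.336], TCP at [0.224, 0.502, 0.242] pointing down, gripper open.
Joint ranges: [-178.18, 178.18], [-50.72, 133.34], [12.68, 142.11], [-81.47, 261.47], [9.98, 163.14], [-165.26, 165.26]. Speed limits (degrees/s): [136.94, 136.94, 180, 180, 180, 180].

### API

Orientations are given as a 3x3 rotation matrix whose columns are the frame's x, y, z axes.
In Python, from rig import env gives the robot as it stands.
- The arm moves only by the tool carry_out, never from a script. Its argument "motion" is a list that holds one entry, the list of rows, each a list of 7 numbers: the shift along the tool's x, y, z in cm, then the turn, a rotation vector about the tool's x, y, z in rad, then the finger opening in cm, from 0 to 8.54. A call has 1 to 5 rows; each row is the pose to reach, as a shift and turn from the pose commanded when the call began, along the tool's axes at that moment; what a row does not reach only later rows make up. A row lasts 1/12 s, in which the tool goes at most 41.7 mm and 7.16 degrees, less where a joint would pass 70% of its speed; a pose out of reach is approached as far as the arm can. A call with a gripper value outside its range is refused whole. The fingers move at their own pace and stop on an object; "grip_force" is the grip in N (left out, the last holds). Time passes only in rows, so rows that repeat a pose let the fingers close. It gives the time, the measured TCP pose, the force and the opening at its end, in the units of the state.
- env.observe(): the state, without advancing time (a new reading comes with each control period).
- env.get_image(name): name is "scene" or "top" or "wrist"; returns a dict with "image" (420x560x3 uint8, red, green, blue), "fov_y" (degrees; the focal length in pixels is half the picture's height over the tangent of half this angle, whatever the lens; pixels are square), "cx", "cy" (the principal point, pixels), "R" (3x3) and "t" (3): a world point X has camera coordinates R X + t. Camera axes: x right, y down, z forward; pixel columns grow to the right and rows downward; lengths in m; the calibration is good to about 2 mm. A picture is of the moment at which its call begins. There is no depth.
- env.close_job(): hands the job in, once; it reports no verdict.
The state is a dict: "time_s": time; "q": joint angles; "qvel": joint speeds; "joint_efforts": joint torques, N m; "position": TCP position; "tool_rot": TCP orientation; "ft_force": force on the tool from outside, world axes, zero at the start; "wrist_torque": the same for the moment, N m; "grip_width": finger opening in m.
Only numpy, scipy, OpenCV 4.12 (cv2) and the standard library are available. Lean on these libraries where they do the work, as an engineer would, in place of code of your own. Each camera call takes 0.05 s, during which the arm holds its last target. There are 200 camera calls.

## Working session

There is one attempt and no reset: what is moved stays moved. The work goes in short steps, Python scripts to look and compute and a tool call to move; the robot and the scene stay as the last step left them, time stands still between calls to the robot, and variables do not carry over. Pictures are saved under pics/ and viewed, on a budget of 10 in all, crops included, one or two more only if the job needs it, and the job is handed in when it is done.

Besides the shell and the picture viewer there is one more tool, called by a JSON object that holds its "op" and its "data", one argument or row to a line. carry_out: Moves the arm, as the interface text tells. Its arguments: {"type":"object","properties":{"motion":{"type":"array","items":{"type":"array","items":{"type":"array","items":{"type":"number"}}}},"grip_force":{"type":"number"}},"required":["motion"]}

```bash
mkdir -p pics; ls
cat > h.py <<'E'
import numpy as np, cv2
from rig import env
def snap(n,f):
    d=env.get_image(n); cv2.imwrite('pics/'+f,cv2.cvtColor(d['image'],cv2.COLOR_RGB2BGR)); np.save('pics/'+f+'.npy',d,allow_pickle=True); return d
def load(f): return np.load('pics/'+f+'.npy',allow_pickle=True).item()
def ray(d,u,v,z):
    f=d['image'].shape[0]/2/np.tan(np.radians(d['fov_y'])/2)
    R=np.array(d['R']);c=-R.T@np.array(d['t']); r=R.T@np.array([(u-d['cx'])/f,(v-d['cy'])/f,1])
    return c+r*(z-c[2])/r[2]
def proj(d,X):
    f=d['image'].shape[0]/2/np.tan(np.radians(d['fov_y'])/2)
    p=np.array(d['R'])@np.array(X)+np.array(d['t']); return f*p[0]/p[2]+d['cx'],f*p[1]/p[2]+d['cy']
E
python3 - <<'E'
from h import *
for n in('scene','top','wrist'):
    d=snap(n,n+'0.png'); R=np.array(d['R']); print(n,d['fov_y'],d['cx'],d['cy'],-R.T@np.array(d['t']))
s=env.observe(); print(s)
a=cv2.imread('pics/top0.png');b=cv2.imread('pics/scene0.png')
E
```

```text
pics
scene 55.18088216179372 276.52136440283704 204.37461515928533 [ 0.1893788  -0.65731216  0.61000768]
top 55.368674432020136 277.3025503576669 211.72079776555486 [0.34337786 0.05036578 0.99846063]
wrist 59.752532906747184 275.01178603917236 203.6641010275625 [0.15753389 0.53200672 0.37347745]
{'time_s': 0.15, 'q': array([ 5.36111788e+01,  2.18346088e+01,  7.43724292e+01,  4.19744330e-04,
        8.38581854e+01, -1.23357273e+01]), 'qvel': array([-0.10284603,  0.00303838, -0.21815491,  0.02592587, -0.05187212,
       -0.02938057]), 'joint_efforts': array([ 4.66611295e-03, -4.48624277e+01, -2.31348127e+01, -1.98566727e-05,
        3.72383380e-03,  3.41020882e-05]), 'position': array([0.22404448, 0.5020713 , 0.24184413]), 'tool_rot': array([[-6.81210840e-04,  4.07583358e-01,  9.13167751e-01],
       [-9.12071765e-04,  9.13167330e-01, -4.07583851e-01],
       [-9.99999352e-01, -1.11052506e-03, -2.50314211e-04]]), 'ft_force': array([1.16479393, 0.44147249, 0.40328461]), 'wrist_torque': array([-0.02679425, -0.03988148,  0.06082671]), 'grip_width': 0.08535004312410746}
```

View pics/top0.png

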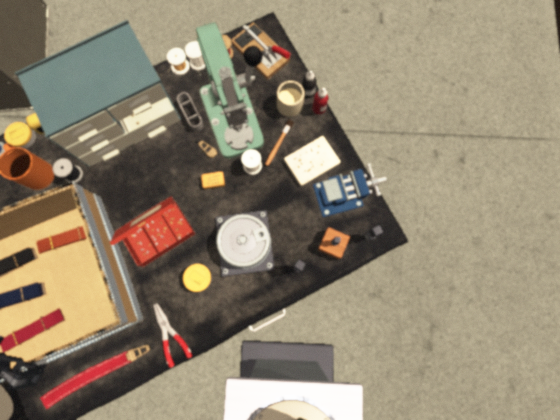

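View pics/scene0.png

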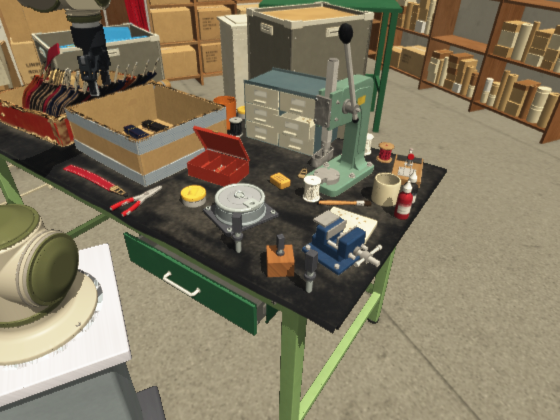

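The top view shows the wheel at about (244,240), with the bright boss near (262,232), and the wooden rest with its pin at (335,243). Two larger look-alike pins stand at (299,267) and (377,231). I'll measure these and zoom in.

Run:
```python
from h import *
t=load('top0.png'); s=load('scene0.png')
for n,(u,v),z in [('axis',(244,240),.057),('eye',(262,234),.057),('rest',(335,243),.04),('pinA',(299,267),.05),('pinB',(377,231),.05),('tin',(197,278),.031),('wax',(213,180),.023),('spool',(251,161),.06)]:
    print(n,ray(t,u,v,z).round(3))
a=cv2.imread('pics/top0.png')[195:295,180:390]; b=cv2.imread('pics/scene0.png')[170:300,190:350]
a=cv2.resize(a,(798,380),interpolation=3); cv2.imwrite('pics/c1.png',a)
b=cv2.resize(b,(738,600),interpolation=3); cv2.imwrite('pics/c2.png',b)
```

```text
axis [0.47  0.133 0.057]
eye [0.487 0.091 0.057]
rest [ 0.475 -0.085  0.04 ]
pinA [0.413 0.    0.05 ]
pinB [ 0.507 -0.184  0.05 ]
tin [0.378 0.241 0.031]
wax [0.624 0.223 0.023]
spool [0.666 0.127 0.06 ]
```

View pics/c1.png

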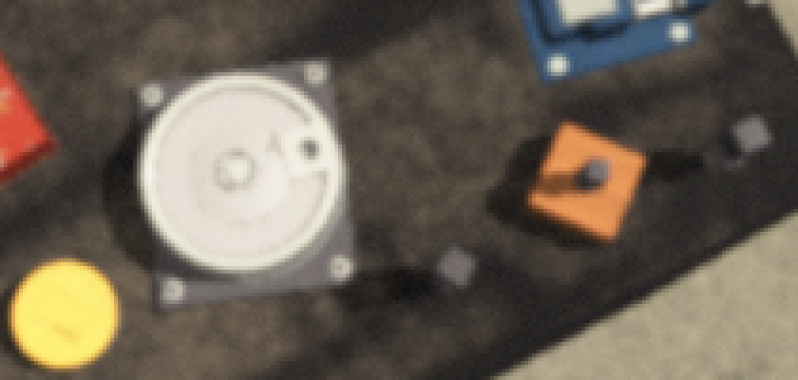

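View pics/c2.png

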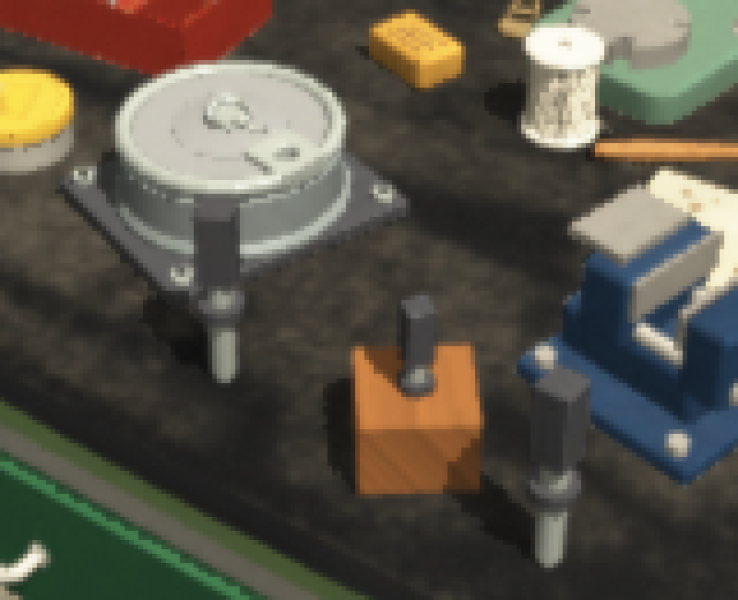

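The smallest look-alike is the pin standing in the wooden rest (c2 ≈ (417,345)). The eye shows in c1 at (310,148). The eye sits 45 mm from the axis, which agrees with the spec. Next I'll go above the pin and look from close by.

```bash
cat >> h.py <<'E'
from scipy.spatial.transform import Rotation as Ro
def down(yaw):  # tool x down, tool y at yaw deg
    y=np.radians(yaw); Y=np.array([np.cos(y),np.sin(y),0]); X=np.array([0,0,-1.]); return np.c_[X,Y,np.cross(X,Y)]
def go(p,yaw=None,q=None):
    s=env.observe(); R=np.array(s['tool_rot']); P=np.array(s['position'])
    d=R.T@(np.array(p)-P)*100; r=np.zeros(3)
    if yaw is not None: r=Ro.from_matrix(R.T@down(yaw)).as_rotvec()
    print('t',round(s['time_s'],2),'pos',P.round(4),'yaw',np.degrees(np.arctan2(R[1,1],R[0,1])).round(2),'F',np.array(s['ft_force']).round(1),'w',round(s['grip_width'],4),'\n shift cm',d.round(2),'rot',r.round(3))
E
python3 - <<'E'
from h import *
d=load('wrist0.png'); print(np.array(d['R']))
go([.475-.04,-.085,.22],90); go([.475-.04,-.085,.22],66)
E
```

```text
[[ 4.06880444e-01  9.13481366e-01  3.12173652e-04]
 [ 8.74538261e-01 -3.89633183e-01  2.88736579e-01]
 [ 2.63877118e-01 -1.17208260e-01 -9.57408529e-01]]
t 0.15 pos [0.224  0.5021 0.2418] yaw 65.95 F [1.2 0.4 0.4] w 0.0854 
 shift cm [  2.22 -45.01  43.19] rot [-0.42  -0.     0.001]
t 0.15 pos [0.224  0.5021 0.2418] yaw 65.95 F [1.2 0.4 0.4] w 0.0854 
 shift cm [  2.22 -45.01  43.19] rot [-0.001 -0.     0.001]
```

{"op": "carry_out", "data": {
  "motion": [
    [[0.4, -2.9, 2.8, 0, 0, 0, 8.5], [0.4, -5.8, 5.6, 0, 0, 0, 7], [0.4, -8.7, 8.4, 0, 0, 0, 6], [0.4, -11.6, 11.2, 0, 0, 0, 6], [0.4, -14.5, 14, 0, 0, 0, 6]]
  ]
}}

```text
time_s: 0.57
position: [0.2928, 0.311, 0.2382]
tool_rot: [[-0.0, 0.407, 0.913], [-0.0, 0.913, -0.407], [-1.0, -0.0, -0.0]]
ft_force: [1.4, 1.7, -0.2]
grip_width: 0.0598
```

{"op": "carry_out", "data": {
  "motion": [
    [[0.4, -2.9, 2.8, 0, 0, 0, 6], [0.4, -5.8, 5.6, 0, 0, 0, 6], [0.4, -8.7, 8.4, 0, 0, 0, 6], [0.4, -11.6, 11.2, 0, 0, 0, 6], [0.4, -14.5, 14, 0, 0, 0, 6]]
  ]
}}

```text
time_s: 0.98
position: [0.3617, 0.1214, 0.2344]
tool_rot: [[0.0, 0.407, 0.913], [0.0, 0.913, -0.407], [-1.0, 0.0, 0.0]]
ft_force: [0.9, 0.3, 0.0]
grip_width: 0.06
```

{"op": "carry_out", "data": {
  "motion": [
    [[0.4, -2.9, 2.8, 0, 0, 0, 6], [0.4, -5.8, 5.6, 0, 0, 0, 6], [0.4, -8.7, 8.4, 0, 0, 0, 6], [0.4, -11.6, 11.2, 0, 0, 0, 6], [1, -16, 15.2, 0, 0, 0, 6]]
  ]
}}

```text
time_s: 1.4
position: [0.43, -0.0698, 0.2266]
tool_rot: [[0.001, 0.408, 0.913], [-0.0, 0.913, -0.408], [-1.0, 0.0, 0.001]]
ft_force: [1.3, 0.8, 0.9]
grip_width: 0.0599
```

Run:
```python
from h import *
d=snap('wrist','w1.png'); go([.435,-.085,.22],66)
print(proj(d,[.475,-.085,.09]))
```

```text
t 1.45 pos [ 0.4322 -0.0757  0.2254] yaw 65.71 F [ 2.5 -6.1 -1.8] w 0.06 
 shift cm [ 0.54 -0.73  0.64] rot [-0.005  0.002  0.002]
(np.float64(279.8208645438445), np.float64(250.5140819683352))
```

View pics/w1.png

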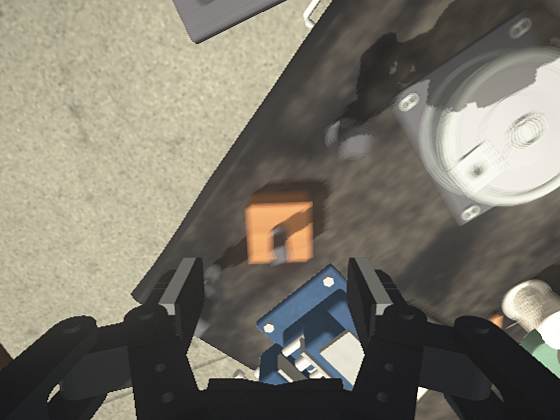

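The wrist view w1 is blurred by motion. The block is at about (280,228) and the pin at about (279,243). I'll settle the arm and measure again.

{"op": "carry_out", "data": {
  "motion": [
    [[0.5, 0, 0, 0, 0, 0, 6], [0.5, 0, 0, 0, 0, 0, 6], [0.5, 0, 0, 0, 0, 0, 6]]
  ]
}}

```text
time_s: 1.7
position: [0.4291, -0.0668, 0.2208]
tool_rot: [[-0.001, 0.407, 0.913], [0.001, 0.913, -0.407], [-1.0, 0.0, -0.001]]
ft_force: [-0.6, 0.3, -1.0]
grip_width: 0.0598
```

Run:
```python
from h import *
d=snap('wrist','w2.png'); go([.475,-.085,.22],66)
im=cv2.imread('pics/w2.png'); hsv=cv2.cvtColor(im,cv2.COLOR_BGR2HSV)
m=cv2.inRange(hsv,(5,120,100),(20,255,255)); c=max(cv2.findContours(m,0,2)[0],key=cv2.contourArea); print(cv2.minAreaRect(c),cv2.boundingRect(c))
x,y,w,h=cv2.boundingRect(c)
x0,y0=x-20,y-20; cr=im[y0:y+h+40,x0:x+w+20]; s=5; print(x0,y0,cr.shape)
cv2.imwrite('pics/w2c.png',cv2.resize(cr,None,fx=s,fy=s,interpolation=3))
```

```text
t 1.75 pos [ 0.4292 -0.0666  0.2212] yaw 66.03 F [-0.4  0.2  0.1] w 0.0604 
 shift cm [0.11 0.18 4.93] rot [ 0.001 -0.    -0.   ]
((279.823486328125, 234.91064453125), (57.534385681152344, 62.53069305419922), 87.79740142822266) (248, 205, 64, 60)
228 185 (120, 104, 3)
```

View pics/w2c.png

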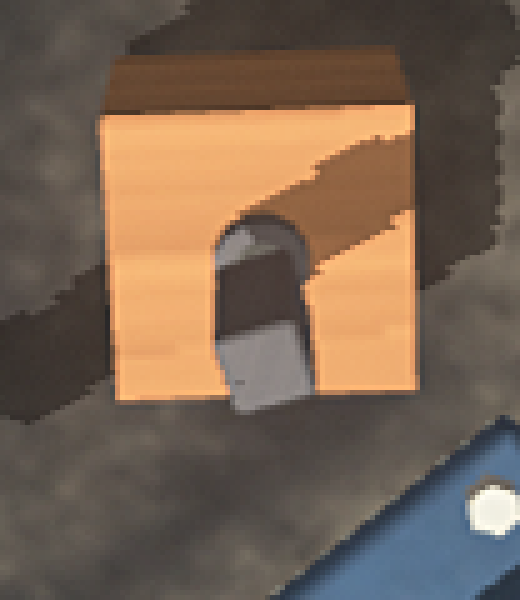

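In the sharp crop the grip's top face is a clear square, with corners at about (217,342), (296,320), (316,392) and (236,413). The collar is behind it on the block.

Run:
```python
from h import *
d=load('w2.png')
P=[ray(d,228+(u)/5-.4,185+(v)/5-.4,.088) for u,v in [(217,342),(296,320),(316,392),(236,413)]]
c=np.mean(P,0); print(c)
for i in range(4):
    e=P[(i+1)%4]-P[i]; print(np.linalg.norm(e).round(4),np.degrees(np.arctan2(e[1],e[0])).round(1))
B=[ray(d,228+u/5-.4,185+v/5-.4,.04) for u,v in [(100,114),(414,104),(418,390),(116,402)]]
print(np.mean(B,0)); 
print([np.linalg.norm(B[(i+1)%4]-B[i]).round(4) for i in range(4)])
w=load('wrist0.png')
```

```text
[ 0.47835637 -0.08302786  0.088     ]
0.013 82.8
0.0128 -9.1
0.0132 -97.9
0.0127 169.7
[ 0.47865508 -0.08311405  0.04      ]
[np.float64(0.0562), np.float64(0.0562), np.float64(0.0568), np.float64(0.0568)]
```

Run:
```python
from h import *
go([.4785,-.0831,.13],81.4)
# eye/axis estimates from start top image: refine using rim + boss
d=load('w2.png'); im=cv2.imread('pics/w2.png')
print('pred eye,axis px',proj(d,[.487,.091,.057]),proj(d,[.47,.133,.057]))
```

```text
t 1.75 pos [ 0.4292 -0.0666  0.2212] yaw 66.03 F [-0.4  0.2  0.1] w 0.0604 
 shift cm [9.11 0.49 5.18] rot [-0.268 -0.    -0.   ]
pred eye,axis px (np.float64(477.8657512256682), np.float64(171.90314270724085)) (np.float64(523.7779157359455), np.float64(131.75681281139782))
```

{"op": "carry_out", "data": {
  "motion": [
    [[1, 0.2, 2, -0.1, 0, 0, 5], [4, 0.4, 4, -0.2, 0, 0, 4.5], [7, 0.5, 5.2, -0.268, 0, 0, 4], [9.1, 0.5, 5.2, -0.268, 0, 0, 4], [9.1, 0.5, 5.2, -0.268, 0, 0, 4]]
  ]
}}

```text
time_s: 2.17
position: [0.4776, -0.0825, 0.1269]
tool_rot: [[-0.007, 0.149, 0.989], [0.003, 0.989, -0.149], [-1.0, 0.002, -0.007]]
ft_force: [-0.3, -0.0, -0.2]
grip_width: 0.0399
```

Run:
```python
from h import *
go([.4785,-.0831,.068],81.4)
```

```text
t 2.17 pos [ 0.4776 -0.0825  0.1269] yaw 81.41 F [-0.3 -0.  -0.2] w 0.0399 
 shift cm [ 5.89 -0.06  0.13] rot [ 0.    -0.007 -0.002]
```

{"op": "carry_out", "data": {
  "motion": [
    [[2, 0, 0, 0, 0, 0, 4], [4, 0, 0, 0, 0, 0, 4], [6.2, 0, 0, 0, 0, 0, 4], [6.2, 0, 0, 0, 0, 0, 4], [6.2, 0, 0, 0, 0, 0, 4]]
  ]
}}

```text
time_s: 2.58
position: [0.4792, -0.0837, 0.0692]
tool_rot: [[-0.0, 0.15, 0.989], [0.0, 0.989, -0.15], [-1.0, 0.0, -0.0]]
ft_force: [0.7, 0.3, -0.2]
grip_width: 0.0398
```

Run:
```python
from h import *
go([.4785,-.0831,.068],81.4)
```

```text
t 2.58 pos [ 0.4792 -0.0837  0.0692] yaw 81.35 F [ 0.7  0.3 -0.2] w 0.0398 
 shift cm [ 0.12  0.05 -0.08] rot [-0.001 -0.    -0.   ]
```

{"op": "carry_out", "data": {
  "motion": [
    [[0.0, 0, -0.05, 0, 0, 0, 2], [0.0, 0, -0.05, 0, 0, 0, 1], [0.0, 0, -0.05, 0, 0, 0, 1], [0, 0, -0.05, 0, 0, 0, 1], [0, 0, -0.05, 0, 0, 0, 1]]
  ],
  "grip_force": 70
}}

```text
time_s: 3.0
position: [0.4793, -0.0843, 0.0699]
tool_rot: [[0.003, 0.151, 0.989], [-0.001, 0.989, -0.151], [-1.0, -0.001, 0.003]]
ft_force: [-1.2, 0.8, 8.4]
grip_width: 0.0127
```

Run:
```python
from h import *
go([.4785,-.0831,.108],81.4)
```

```text
t 3.0 pos [ 0.4793 -0.0843  0.0699] yaw 81.31 F [-1.2  0.8  8.4] w 0.0127 
 shift cm [-3.81  0.1  -0.08] rot [-0.002  0.003  0.001]
```

{"op": "carry_out", "data": {
  "motion": [
    [[-1, 0, 0, 0, 0, 0, 1], [-2.5, 0, 0, 0, 0, 0, 1], [-4.5, 0, 0, 0, 0, 0, 1], [-6, 0, 0, 0, 0, 0, 1], [-6, 0, 0, 0, 0, 0, 1]]
  ]
}}

```text
time_s: 3.42
position: [0.4799, -0.0847, 0.1316]
tool_rot: [[0.006, 0.151, 0.989], [-0.003, 0.989, -0.151], [-1.0, -0.002, 0.006]]
ft_force: [0.4, -0.1, -0.2]
grip_width: 0.0125
```

{"op": "carry_out", "data": {
  "motion": [
    [[-1, 0, 0, 0, 0, 0, 1], [-1, 0, 0, 0, 0, 0, 1]]
  ]
}}

```text
time_s: 3.58
position: [0.4791, -0.0843, 0.1394]
tool_rot: [[0.002, 0.151, 0.989], [-0.001, 0.989, -0.151], [-1.0, -0.001, 0.003]]
ft_force: [0.9, -1.2, -0.7]
grip_width: 0.0126
```

Run:
```python
from h import *
d=snap('wrist','w3.png'); t=snap('top','t3.png'); s=snap('scene','s3.png')
go([.487,.091,.14],81.4)
im=cv2.imread('pics/s3.png')[100:270,150:400]
w=cv2.imread('pics/w3.png')
cv2.imwrite('pics/m3.png',np.hstack([cv2.resize(w,(480,360)),cv2.resize(im,(320,218)).copy() if 0 else cv2.copyMakeBorder(cv2.resize(im,(320,218)),0,142,0,0,0)]))
```

```text
t 3.73 pos [ 0.4784 -0.0841  0.1376] yaw 81.3 F [-0.6  0.1 -1.5] w 0.0127 
 shift cm [-0.23 17.44 -1.8 ] rot [-0.002 -0.001 -0.   ]
```

View pics/m3.png

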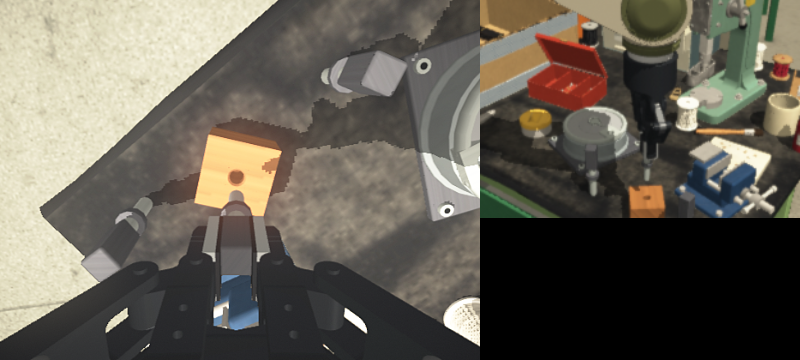

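The pin is in the jaws with its shank visible, and the rest hole is empty. Next I'll refine the eye's position from w2.

Run:
```python
from h import *
im=cv2.imread('pics/w2.png'); t=cv2.imread('pics/top0.png')
a=im[135:205,440:510]; b=t[215:250,240:280]
cv2.imwrite('pics/e.png',np.hstack([cv2.resize(a,(400,400),interpolation=0),cv2.resize(b,(400,350),interpolation=0)[:350] if 0 else cv2.copyMakeBorder(cv2.resize(b,(400,350),interpolation=0),0,50,0,0,0)]))
print(*[x for x in [cv2.cvtColor(a,cv2.COLOR_BGR2GRAY).min()]])
```

```text
81
```

View pics/e.png

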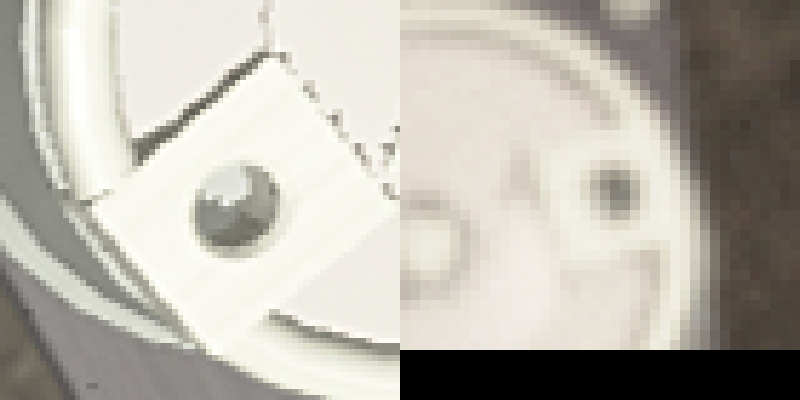

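The eye mouth is clear in both views: w2 at about (480.8,170.9) and top at about (261.1,233.5).

Run:
```python
from h import *
d=load('w2.png'); t=load('top0.png')
e1=ray(d,480.8,170.9,.057); e2=ray(t,261.1,233.5,.057); print('eye',e1,e2)
# boss/axis check: wheel centre from top rim
g=cv2.cvtColor(cv2.imread('pics/top0.png'),cv2.COLOR_BGR2HSV); 
m=cv2.inRange(g,(0,0,135),(180,60,255))[200:280,205:285]
c=max(cv2.findContours(m,0,2)[0],key=cv2.contourArea); (x,y),r=cv2.minEnclosingCircle(c); el=cv2.fitEllipse(cv2.convexHull(c)); print(x+205,y+200,r,el)
ax=ray(t,el[0][0]+205,el[0][1]+200,.057);print('axis',ax, np.linalg.norm(ax-e1),np.linalg.norm(ax-e2))
# foot plate bolts in w2? axis from pin foot check
w=load('w3.png'); s=env.observe(); print('TCP in w3', proj(w,np.array(s['position'])), 'foot pred',proj(w,np.array(s['position'])-[0,0,.061]))
print('top cross-check rest block', ray(t,335,243,.04))
go([.487,.091,.14],81.4)
```

```text
eye [0.48716062 0.09342725 0.057     ] [0.48779828 0.09299701 0.057     ]
244.03777313232422 240.68787384033203 27.872098922729492 ((38.759498596191406, 40.52123260498047), (53.71561050415039, 55.654945373535156), 130.19923400878906)
axis [0.46918543 0.13312189 0.057     ] 0.04357489574709451 0.044231703863254104
TCP in w3 (np.float64(274.89700229187), np.float64(278.8529524818634)) foot pred (np.float64(274.84319104116594), np.float64(226.21279339003675))
top cross-check rest block [ 0.47528225 -0.08525631  0.04      ]
t 3.73 pos [ 0.4784 -0.0841  0.1376] yaw 81.3 F [-0.6  0.1 -1.5] w 0.0127 
 shift cm [-0.23 17.44 -1.8 ] rot [-0.002 -0.001 -0.   ]
```

Run:
```python
from h import *
go([.4873,.0933,.14],81.4)
```

```text
t 3.73 pos [ 0.4784 -0.0841  0.1376] yaw 81.3 F [-0.6  0.1 -1.5] w 0.0127 
 shift cm [-0.23 17.67 -1.8 ] rot [-0.002 -0.001 -0.   ]
```

{"op": "carry_out", "data": {
  "motion": [
    [[-0.5, 3, -0.3, 0, 0, 0, 1], [-0.5, 6.8, -0.7, 0, 0, 0, 1], [-0.5, 10.8, -1.1, 0, 0, 0, 1], [-0.3, 14.6, -1.5, 0, 0, 0, 1], [-0.2, 17.6, -1.8, 0, 0, 0, 1]]
  ]
}}

```text
time_s: 4.15
position: [0.4868, 0.0949, 0.1393]
tool_rot: [[-0.001, 0.151, 0.989], [0.0, 0.989, -0.151], [-1.0, 0.0, -0.001]]
ft_force: [0.1, -0.3, -0.7]
grip_width: 0.0128
```

{"op": "carry_out", "data": {
  "motion": [
    [[0, 0, 0, 0, 0, 0, 1], [0, 0, 0, 0, 0, 0, 1], [0, 0, 0, 0, 0, 0, 1]]
  ]
}}

```text
time_s: 4.4
position: [0.4873, 0.0921, 0.1396]
tool_rot: [[-0.001, 0.151, 0.989], [-0.0, 0.989, -0.151], [-1.0, -0.0, -0.001]]
ft_force: [0.9, 0.0, -1.2]
grip_width: 0.0127
```

Run:
```python
from h import *
d=snap('wrist','w4.png'); go([.4873,.0933,.14],81.4)
p=np.array(env.observe()['position']); print('foot pred',proj(d,p-[0,0,.061]),'eye pred',proj(d,[.4873,.0933,.057]))
im=cv2.imread('pics/w4.png')[150:290,200:350]
cv2.imwrite('pics/w4c.png',cv2.resize(im,None,fx=4,fy=4,interpolation=3))
```

```text
t 4.45 pos [0.4874 0.0917 0.1398] yaw 81.25 F [ 0.2 -0.4  0.2] w 0.0129 
 shift cm [-0.02  0.16 -0.03] rot [-0.003 -0.001  0.   ]
foot pred (np.float64(273.8269650282228), np.float64(229.14172536486868)) eye pred (np.float64(276.4218283615583), np.float64(216.13041410871313))
```

View pics/w4c.png

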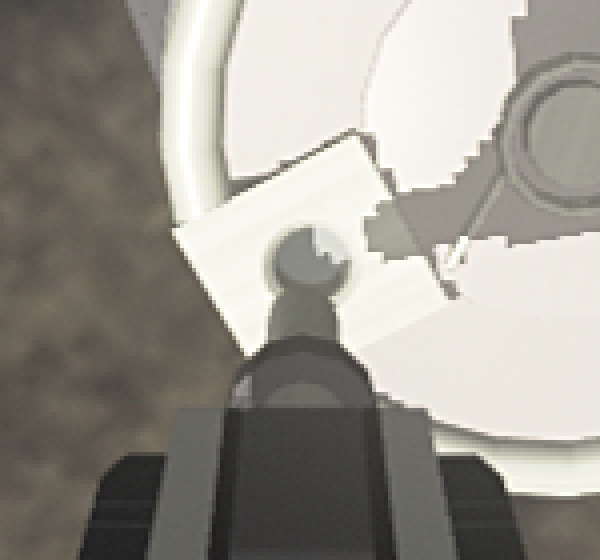

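The foot is just ahead of the eye, which sits at crop (310,262), with the shank centred at x≈302. It needs about 1 mm more in +y, then I descend.

{"op": "carry_out", "data": {
  "motion": [
    [[0.6, 0.12, 0, 0, 0, 0, 1], [1.2, 0.12, 0, 0, 0, 0, 1], [1.8, 0.12, 0, 0, 0, 0, 1], [2.4, 0.12, 0, 0, 0, 0, 1], [2.8, 0.12, 0, 0, 0, 0, 1]]
  ]
}}

```text
time_s: 4.87
position: [0.4874, 0.0934, 0.1111]
tool_rot: [[-0.001, 0.152, 0.988], [0.0, 0.988, -0.152], [-1.0, -0.0, -0.001]]
ft_force: [0.4, 0.5, -0.1]
grip_width: 0.0126
```

{"op": "carry_out", "data": {
  "motion": [
    [[0, 0, 0, 0, 0, 0, 1], [0, 0, 0, 0, 0, 0, 1]]
  ]
}}

```text
time_s: 5.03
position: [0.4876, 0.0936, 0.1119]
tool_rot: [[-0.0, 0.151, 0.988], [0.0, 0.988, -0.151], [-1.0, -0.0, -0.0]]
ft_force: [-0.3, -0.2, -1.4]
grip_width: 0.0125
```

{"op": "carry_out", "data": {
  "motion": [
    [[0.2, 0, 0, 0, 0, 0, 1], [0.4, 0, 0, 0, 0, 0, 1], [0.5, 0, 0, 0, 0, 0, 1], [0.6, 0, 0, 0, 0, 0, 1], [0.6, 0, 0, 0, 0, 0, 1]]
  ]
}}

```text
time_s: 5.45
position: [0.4876, 0.0937, 0.106]
tool_rot: [[-0.0, 0.151, 0.989], [0.0, 0.989, -0.151], [-1.0, -0.0, -0.0]]
ft_force: [0.1, -0.7, 0.3]
grip_width: 0.0128
```

{"op": "carry_out", "data": {
  "motion": [
    [[0.1, 0, 0, 0, 0, 0, 1], [0.1, 0, 0, 0, 0, 0, 1], [0.1, 0, 0, 0, 0, 0, 1]]
  ]
}}

```text
time_s: 5.7
position: [0.4877, 0.0937, 0.1052]
tool_rot: [[0.0, 0.151, 0.989], [-0.0, 0.989, -0.151], [-1.0, -0.0, 0.0]]
ft_force: [-0.5, 0.4, 0.0]
grip_width: 0.0124
```

{"op": "carry_out", "data": {
  "motion": [
    [[0.05, 0, 0, 0, 0, 0, 1], [0.1, 0, 0, 0, 0, 0, 1], [0.1, 0, 0, 0, 0, 0, 1], [0.1, 0, 0, 0, 0, 0, 1]]
  ]
}}

```text
time_s: 6.03
position: [0.4878, 0.0937, 0.1048]
tool_rot: [[0.001, 0.151, 0.989], [-0.0, 0.989, -0.151], [-1.0, 0.0, 0.001]]
ft_force: [-1.4, 0.1, 6.6]
grip_width: 0.0125
```

Contact with the barrel top reads about 6.6 N at TCP z≈0.1048, as expected. Next I'll work out the winding arc.

Run:
```python
from h import *
R=down(81.3); a0=np.radians(-65.8); c=lambda t:.045*np.array([np.cos(a0+t),np.sin(a0+t),0])
for t in np.arange(0,1.21,.05): print(round(t,2),((R.T@(c(t)-c(0)))*100).round(2)[1:])
```

```text
0.0 [0. 0.]
0.05 [0.13 0.19]
0.1 [0.26 0.36]
0.15 [0.41 0.54]
0.2 [0.56 0.7 ]
0.25 [0.72 0.86]
0.3 [0.89 1.01]
0.35 [1.07 1.15]
0.4 [1.25 1.28]
0.45 [1.44 1.4 ]
0.5 [1.63 1.51]
0.55 [1.83 1.61]
0.6 [2.04 1.71]
0.65 [2.25 1.79]
0.7 [2.46 1.86]
0.75 [2.68 1.92]
0.8 [2.9  1.97]
0.85 [3.12 2.01]
0.9 [3.34 2.03]
0.95 [3.57 2.05]
1.0 [3.79 2.06]
1.05 [4.02 2.05]
1.1 [4.24 2.03]
1.15 [4.47 2.  ]
1.2 [4.69 1.96]
```

{"op": "carry_out", "data": {
  "motion": [
    [[0, 0.13, 0.19, 0, 0, 0, 1], [0, 0.26, 0.36, 0, 0, 0, 1], [0, 0.41, 0.54, 0, 0, 0, 1], [0, 0.56, 0.7, 0, 0, 0, 1], [0, 0.56, 0.7, 0, 0, 0, 1]]
  ]
}}

```text
time_s: 6.45
position: [0.4945, 0.0975, 0.1047]
tool_rot: [[-0.003, 0.151, 0.989], [-0.002, 0.989, -0.151], [-1.0, -0.002, -0.002]]
ft_force: [-6.7, -4.2, 10.4]
grip_width: 0.0126
```

```bash
cat >> h.py <<'E'
def st(A=(.4694,.1347)):
    s=env.observe(); P=np.array(s['position']); F=np.array(s['ft_force']); v=P[:2]-A; r=np.linalg.norm(v); u=v/r; tn=np.array([-u[1],u[0]])
    print('t',round(s['time_s'],2),P.round(4),'theta',(np.arctan2(v[1],v[0])+np.radians(65.8)).round(3),'r',r.round(4),'Frad',(F[:2]@u).round(1),'Ftan',(F[:2]@tn).round(1),'Fz',F[2].round(1),'T',np.array(s['wrist_torque']).round(2),'w',s['grip_width'].round(4))
E
python3 -c "
from h import *
st()"
```

```text
Traceback (most recent call last):
  File "h.py", line 23, in st
    print('t',round(s['time_s'],2),P.round(4),'theta',(np.arctan2(v[1],v[0])+np.radians(65.8)).round(3),'r',r.round(4),'Frad',(F[:2]@u).round(1),'Ftan',(F[:2]@tn).round(1),'Fz',F[2].round(1),'T',np.array(s['wrist_torque']).round(2),'w',s['grip_width'].round(4))
                                                                                                                                                                                                                                            ^^^^^^^^^^^^^^^^^^^^^
AttributeError: 'float' object has no attribute 'round'
```

{"op": "carry_out", "data": {
  "motion": [
    [[-0.02, 0.16, 0.16, 0, 0, 0, 1], [-0.02, 0.33, 0.31, 0, 0, 0, 1], [-0.02, 0.51, 0.45, 0, 0, 0, 1], [-0.02, 0.69, 0.58, 0, 0, 0, 1], [-0.02, 0.69, 0.58, 0, 0, 0, 1]]
  ]
}}

```text
time_s: 6.87
position: [0.5018, 0.1031, 0.1048]
tool_rot: [[-0.001, 0.151, 0.989], [-0.003, 0.989, -0.151], [-1.0, -0.003, -0.001]]
ft_force: [-4.1, -6.7, 7.2]
grip_width: 0.0122
```

```bash
sed -i "s/s\['grip_width'\].round(4))/round(s['grip_width'],4))/" h.py; python3 -c "
from h import *
st()"
```

```text
t 6.87 [0.5018 0.1031 0.1048] theta 0.375 r 0.0453 Frad 1.7 Ftan -7.6 Fz 7.2 T [-1.44  0.86  0.03] w 0.0122
```

{"op": "carry_out", "data": {
  "motion": [
    [[0, 0.1, 0.06, 0, 0, 0, 1], [0, 0.19, 0.12, 0, 0, 0, 1], [0, 0.29, 0.18, 0, 0, 0, 1], [0, 0.38, 0.23, 0, 0, 0, 1], [0, 0.38, 0.23, 0, 0, 0, 1]]
  ]
}}

```text
time_s: 7.28
position: [0.5049, 0.1063, 0.1048]
tool_rot: [[-0.0, 0.151, 0.989], [-0.003, 0.989, -0.151], [-1.0, -0.003, -0.0]]
ft_force: [-2.2, -6.8, 5.9]
grip_width: 0.013
```

{"op": "carry_out", "data": {
  "motion": [
    [[0, 0.1, 0.05, 0, 0, 0, 1], [0, 0.2, 0.1, 0, 0, 0, 1], [0, 0.2, 0.1, 0, 0, 0, 1], [0, 0.2, 0.1, 0, 0, 0, 1]]
  ]
}}

```text
time_s: 7.62
position: [0.5066, 0.1082, 0.1047]
tool_rot: [[0.001, 0.151, 0.989], [-0.002, 0.989, -0.151], [-1.0, -0.002, 0.001]]
ft_force: [-1.2, -7.0, 3.4]
grip_width: 0.0132
```

```bash
python3 -c "
from h import *
st()"
```

```text
t 7.62 [0.5066 0.1082 0.1047] theta 0.53 r 0.0456 Frad 3.1 Ftan -6.4 Fz 3.4 T [-1.35  0.25  0.01] w 0.0132
```

{"op": "carry_out", "data": {
  "motion": [
    [[0.02, -0.02, 0.04, 0, 0, 0, 1], [0.04, -0.02, 0.04, 0, 0, 0, 1], [0.04, -0.02, 0.04, 0, 0, 0, 1]]
  ]
}}

```text
time_s: 7.87
position: [0.5068, 0.1081, 0.1045]
tool_rot: [[0.0, 0.151, 0.989], [-0.002, 0.989, -0.151], [-1.0, -0.002, 0.001]]
ft_force: [-2.4, -5.3, 5.0]
grip_width: 0.0128
```

```bash
python3 -c "
from h import *
st()"
```

```text
t 7.87 [0.5068 0.1081 0.1045] theta 0.53 r 0.0459 Frad 1.1 Ftan -5.7 Fz 5.0 T [-1.18  0.45  0.02] w 0.0128
```

{"op": "carry_out", "data": {
  "motion": [
    [[0.03, 0.1, 0.05, 0, 0, 0, 1], [0.03, 0.2, 0.1, 0, 0, 0, 1], [0.03, 0.2, 0.1, 0, 0, 0, 1], [0.03, 0.2, 0.1, 0, 0, 0, 1]]
  ]
}}

```text
time_s: 8.2
position: [0.5084, 0.11, 0.104]
tool_rot: [[0.001, 0.151, 0.989], [-0.002, 0.989, -0.151], [-1.0, -0.002, 0.001]]
ft_force: [-0.2, -5.5, 2.5]
grip_width: 0.013
```

{"op": "carry_out", "data": {
  "motion": [
    [[0, 0.1, 0.05, 0, 0, 0, 1], [0, 0.2, 0.09, 0, 0, 0, 1], [0, 0.2, 0.09, 0, 0, 0, 1], [0, 0.2, 0.09, 0, 0, 0, 1]]
  ]
}}

```text
time_s: 8.53
position: [0.5095, 0.1118, 0.1039]
tool_rot: [[0.001, 0.151, 0.989], [-0.002, 0.989, -0.151], [-1.0, -0.002, 0.001]]
ft_force: [-0.0, -5.3, 1.2]
grip_width: 0.0128
```

```bash
python3 -c "
from h import *
st()"
```

```text
t 8.53 [0.5095 0.1118 0.1039] theta 0.63 r 0.0462 Frad 2.6 Ftan -4.6 Fz 1.2 T [-1.15  0.06 -0.01] w 0.0128
```

Support is fading (z is lower, Fz 1.2 N), so I'll feel downward here.

{"op": "carry_out", "data": {
  "motion": [
    [[0.05, -0.02, 0.04, 0, 0, 0, 1], [0.1, -0.02, 0.04, 0, 0, 0, 1], [0.1, -0.02, 0.04, 0, 0, 0, 1]]
  ]
}}

```text
time_s: 8.78
position: [0.5098, 0.1116, 0.1029]
tool_rot: [[0.001, 0.151, 0.989], [-0.002, 0.989, -0.151], [-1.0, -0.002, 0.001]]
ft_force: [-0.4, -4.7, 1.6]
grip_width: 0.0127
```

```bash
python3 -c "
from h import *
st()"
```

```text
t 8.78 [0.5098 0.1116 0.1029] theta 0.629 r 0.0465 Frad 2.0 Ftan -4.3 Fz 1.6 T [-1.08 -0.01 -0.02] w 0.0127
```

It is 1 mm lower with no added force, so the foot is over the hole. I'll keep going down gently.

{"op": "carry_out", "data": {
  "motion": [
    [[0.1, 0, 0, 0, 0, 0, 1], [0.2, 0, 0, 0, 0, 0, 1], [0.3, 0, 0, 0, 0, 0, 1], [0.3, 0, 0, 0, 0, 0, 1]]
  ]
}}

```text
time_s: 9.12
position: [0.5098, 0.1117, 0.0997]
tool_rot: [[0.001, 0.151, 0.989], [-0.002, 0.989, -0.151], [-1.0, -0.001, 0.001]]
ft_force: [0.3, -5.5, -0.0]
grip_width: 0.0127
```

```bash
python3 -c "
from h import *
st()"
```

```text
t 9.12 [0.5098 0.1117 0.0997] theta 0.632 r 0.0465 Frad 3.0 Ftan -4.6 Fz -0.0 T [-1.09 -0.02 -0.01] w 0.0127
```

{"op": "carry_out", "data": {
  "motion": [
    [[0.2, -0.01, 0.03, 0, 0, 0, 1], [0.4, -0.01, 0.03, 0, 0, 0, 1], [0.6, -0.01, 0.03, 0, 0, 0, 1], [0.8, -0.01, 0.03, 0, 0, 0, 1], [0.8, -0.01, 0.03, 0, 0, 0, 1]]
  ]
}}

```text
time_s: 9.53
position: [0.51, 0.1119, 0.0913]
tool_rot: [[0.0, 0.151, 0.989], [-0.001, 0.989, -0.151], [-1.0, -0.001, 0.0]]
ft_force: [0.8, -4.8, -0.2]
grip_width: 0.0129
```

```bash
python3 -c "
from h import *
st()"
```

```text
t 9.53 [0.51   0.1119 0.0913] theta 0.636 r 0.0465 Frad 3.1 Ftan -3.7 Fz -0.2 T [-1.09 -0.14  0.01] w 0.0129
```

{"op": "carry_out", "data": {
  "motion": [
    [[0.1, 0, 0, 0, 0, 0, 1], [0.2, 0, 0, 0, 0, 0, 1], [0.3, 0, 0, 0, 0, 0, 1], [0.35, 0, 0, 0, 0, 0, 1], [0.35, 0, 0, 0, 0, 0, 1]]
  ]
}}

```text
time_s: 9.95
position: [0.51, 0.1119, 0.088]
tool_rot: [[0.0, 0.151, 0.989], [-0.001, 0.989, -0.151], [-1.0, -0.001, 0.001]]
ft_force: [0.1, -4.8, 2.0]
grip_width: 0.0128
```

{"op": "carry_out", "data": {
  "motion": [
    [[0.05, 0, 0, 0, 0, 0, 1], [0.1, 0, 0, 0, 0, 0, 1], [0.1, 0, 0, 0, 0, 0, 1]]
  ]
}}

```text
time_s: 10.2
position: [0.5101, 0.1119, 0.0871]
tool_rot: [[0.001, 0.151, 0.989], [-0.001, 0.989, -0.151], [-1.0, -0.001, 0.001]]
ft_force: [0.3, -4.9, 1.9]
grip_width: 0.0127
```

```bash
python3 -c "
from h import *
st()"
```

```text
t 10.2 [0.5101 0.1119 0.0871] theta 0.638 r 0.0466 Frad 2.7 Ftan -4.1 Fz 1.9 T [-1.06 -0.04 -0.04] w 0.0127
```

{"op": "carry_out", "data": {
  "motion": [
    [[0.05, 0, 0, 0, 0, 0, 1], [0.1, 0, 0, 0, 0, 0, 1], [0.1, 0, 0, 0, 0, 0, 1]]
  ]
}}

```text
time_s: 10.45
position: [0.5102, 0.112, 0.0869]
tool_rot: [[0.001, 0.151, 0.989], [-0.001, 0.989, -0.151], [-1.0, -0.0, 0.001]]
ft_force: [-2.2, -5.2, 9.3]
grip_width: 0.013
```

```bash
python3 -c "
from h import *
st()"
```

```text
t 10.45 [0.5102 0.112  0.0869] theta 0.642 r 0.0467 Frad 0.6 Ftan -5.6 Fz 9.3 T [-0.92  0.41  0.05] w 0.013
```

The pin is home: z is exactly 18 mm below barrel contact, at Fz 9 N. I'll ease the wheel back onto the hole wall before releasing.

{"op": "carry_out", "data": {
  "motion": [
    [[-0.05, -0.05, -0.02, 0, 0, 0, 1], [-0.05, -0.09, -0.03, 0, 0, 0, 1], [-0.05, -0.14, -0.05, 0, 0, 0, 1], [-0.05, -0.14, -0.05, 0, 0, 0, 1]]
  ]
}}

```text
time_s: 10.78
position: [0.5094, 0.1108, 0.0869]
tool_rot: [[0.001, 0.151, 0.988], [-0.0, 0.988, -0.151], [-1.0, -0.0, 0.001]]
ft_force: [-0.4, -4.6, 6.0]
grip_width: 0.0126
```

```bash
python3 -c "
from h import *
st()"
```

```text
t 10.78 [0.5094 0.1108 0.0869] theta 0.61 r 0.0466 Frad 2.0 Ftan -4.2 Fz 6.0 T [-0.87  0.07 -0.01] w 0.0126
```

{"op": "carry_out", "data": {
  "motion": [
    [[0, -0.05, -0.02, 0, 0, 0, 1], [0, -0.09, -0.03, 0, 0, 0, 1], [0, -0.14, -0.05, 0, 0, 0, 1], [0, -0.14, -0.05, 0, 0, 0, 1]]
  ]
}}

```text
time_s: 11.12
position: [0.509, 0.11, 0.0869]
tool_rot: [[0.002, 0.152, 0.988], [0.001, 0.988, -0.152], [-1.0, 0.001, 0.002]]
ft_force: [1.1, -0.0, 5.3]
grip_width: 0.013
```

```bash
python3 -c "
from h import *
st()"
```

```text
t 11.12 [0.509  0.11   0.0869] theta 0.59 r 0.0467 Frad 0.9 Ftan 0.5 Fz 5.3 T [-0.09 -0.3   0.  ] w 0.013
```

{"op": "carry_out", "data": {
  "motion": [
    [[0, 0, 0, 0, 0, 0, 1.8], [0, 0, 0, 0, 0, 0, 2.4], [0, 0, 0, 0, 0, 0, 3.2], [0, 0, 0, 0, 0, 0, 3.2], [0, 0, 0, 0, 0, 0, 3.2]]
  ]
}}

```text
time_s: 11.53
position: [0.5082, 0.1098, 0.0864]
tool_rot: [[-0.001, 0.151, 0.989], [0.0, 0.989, -0.151], [-1.0, -0.0, -0.001]]
ft_force: [0.1, -0.7, 0.6]
grip_width: 0.0321
```

{"op": "carry_out", "data": {
  "motion": [
    [[-1, 0, 0, 0, 0, 0, 3.2], [-3, 0, 0, 0, 0, 0, 3.2], [-6, 0, 0, 0, 0, 0, 3.2], [-10, 0, 0, 0, 0, 0, 3.2], [-12, 0, 0, 0, 0, 0, 3.2]]
  ]
}}

```text
time_s: 11.95
position: [0.5091, 0.1098, 0.2105]
tool_rot: [[0.005, 0.151, 0.989], [0.0, 0.989, -0.151], [-1.0, 0.001, 0.004]]
ft_force: [1.1, 0.1, 0.3]
grip_width: 0.0321
```

{"op": "carry_out", "data": {
  "motion": [
    [[0, 0, -1, 0, 0, 0, 3.2], [0, 0, -2, 0, 0, 0, 3.2], [0, 0, -2, 0, 0, 0, 3.2], [0, 0, -2, 0, 0, 0, 3.2]]
  ]
}}

```text
time_s: 12.28
position: [0.4876, 0.1129, 0.2056]
tool_rot: [[-0.003, 0.151, 0.989], [0.0, 0.989, -0.151], [-1.0, -0.0, -0.002]]
ft_force: [-0.5, -1.1, -0.1]
grip_width: 0.0319
```

Run:
```python
from h import *
st(); d=snap('wrist','w5.png'); s=snap('scene','s5.png'); t=snap('top','t5.png')
a=cv2.imread('pics/w5.png'); b=cv2.resize(cv2.imread('pics/s5.png')[130:300,150:350],(400,340))
cv2.imwrite('pics/m5.png',np.hstack([cv2.resize(a,(400,300)),b[:300]]))
t0=load('top0.png')['image']; 
for n,(u,v) in dict(tin=(197,278),wax=(213,180),spool=(251,161)).items():
    print(n,np.abs(t0[v-12:v+12,u-12:u+12].astype(int)-t['image'][v-12:v+12,u-12:u+12]).mean().round(1))
```

```text
t 12.28 [0.4876 0.1129 0.2056] theta 0.273 r 0.0284 Frad 0.5 Ftan -1.1 Fz -0.1 T [ 0.03 -0.   -0.  ] w 0.0319
tin 59.5
wax 74.8
spool 44.9
```

View pics/m5.png

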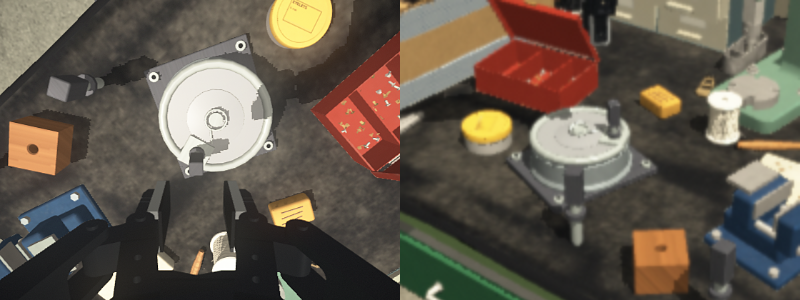

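The pin stands upright through the boss, with the wheel still wound and the jaws clear. Tin, wax and spool sit where they were in the scene view. I'm handing in now.

```bash
python3 -c "
from h import *
s=env.observe(); print(s['time_s'],s['ft_force']); print(env.close_job())"
```

```text
12.4333 [ 0.76543224 -0.61847257 -0.39242697]
the job is handed in; nothing more can be done
None
```

The job is done and handed in at 12.4 s. The locking pin stands fully home in the lock hole and holds the wheel wound, and the gripper is clear.

**What I did:** I took the pin (the smallest of the three look-alikes) out of the wooden rest and put it in the eye. I wound the wheel counter-clockwise, pressing mostly 3–7 N and 10 N at most. Support under the foot vanished at about 0.63 rad. I lowered the pin home, let the wheel ease back until the hole wall took the load, then let go.

**Last checks:**
- **Depth:** the tool ended 18.0 mm below where the foot touched the barrel, which is the stated home depth. The collar then gave 9 N upward.
- **Wheel angle:** the arm stood at about 0.59 rad when I let go, and the side force had dropped to about 0.5 N. After release I only saw that the wheel was still wound; I did not measure the angle again.
- **Final pictures:** the pin is upright in the boss and the gripper is clear. Tin, wax block and spool look unmoved to the eye.

**Failed check:** comparing the top-view picture before and after told me nothing about those three bystanders. The values came out high (45–75), probably because the arm covers that view, so I relied on the scene view.

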